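Stop the dryer and draw out its tray

ROBOT

A 6-joint arm with a two-finger parallel gripper is mounted at the origin on the work surface. World frame = base frame: x ahead of the robot, y to its left, z up, the work surface at z = 0. Lengths are in m, angles in rad, forces in N, time in s.
With the tool pointing down it reaches from about 0.375 to 0.9 m from the base axis. Payload 3.1 kg.
Tool frame: the origin (TCP) lies midway between the tips of the shut fingers; the grasp point (between the pads) lies 19 mm behind it; z points along the fingers, y is the direction in which the jaws open and shut (so a half turn about z gives the same grasp; the last joint's range is limited). The gripper opens to 85 mm and grips with 20 to 120 N. Pads are 22 mm wide; open, the fingers measure 114 mm over their backs; the gripper's body (76 mm by 85 mm) begins 54 mm behind the grasp point. The pads swing forward as they close: fully open they stand 13 mm farther back than shut.
Start: joints at [-1.496, 0.527, 1.433, -0, 1.181, -0.178], TCP at [0.157, -0.605, 0.231] pointing down, gripper open.
Joint ranges: [-3.08, 3.08], [-0.75, 2.2], [0.22, 2.44], [-1.43, 4.57], [0, 2.65], [-2.85, 2.85]. Speed limits (rad/s): [2.79, 2.79, 3.14, 3.14, 3.14, 3.14].

INTERFACE

Orientations are given as a unit quaternion [x, y, z, w].
In Python, from station import manip gives the robot as it stands. The module is installed in compiled form; this text tells all that it offers.
- The arm moves only by the tool drive_tool, never from a script. Its argument "deltas" is one flat list of numbers, 4 for each row, row after row: the shift along the tool's x, y, z in cm, then the turn about the tool's z in degrees. A call has 1 to 12 rows; each row is the pose to reach, as a shift and turn from the pose measured when the call began, along the tool's axes at that moment; what a row does not reach only later rows make up. A row lasts 1/10 s, in which the tool goes at most 50 mm and 8.59 degrees, less where a joint would pass 70% of its speed; a pose out of reach is approached as far as the arm can. A call with a gripper value outside its range is refused whole. "hand" is the finger opening in cm, from 0 to 8.54, set as the call begins (left out, the last holds). The fingers move at their own pace and stop on an object; "squeeze" is the grip in N (left out, the last holds). Time passes only in rows, so rows that repeat a pose let the fingers close. It gives the time, the measured TCP pose, the force and the opening at its end, in the units of the state.
- manip.sense(): the state, without advancing time (a new reading comes with each control period).
- manip.snapshot(name): name is "side" or "top"; returns a dict with "frame" (384x512x3 uint8, red, green, blue), "depth" (384x512 float32, m along the optical axis (not along the pixel's ray), 0 where there is no reading), "fx", "fy", "cx", "cy" (pixels), "R" (3x3) and "t" (3): a world point X has camera coordinates R X + t. Camera axes: x right, y down, z forward; pixel columns grow to the right and rows downward; lengths in m; the calibration is good to about 2 mm. A picture is of the moment at which its call begins.
- manip.sign_off(): hands the job in, once; it reports no verdict.
The state is a dict: "t": time; "q": joint angles; "qd": joint speeds; "tau": joint torques, N m; "tcp_pos": TCP position; "tool_rot": TCP orientation; "force": force on the tool from outside, world axes, zero at the start; "ft_torque": the same for the moment, N m; "finger_gap": opening from 0.0 (shut) to 1.0 (fully open).
Only numpy, scipy, OpenCV 4.12 (cv2) and the standard library are available. Lean on these libraries where they do the work, as an engineer would, in place of code of your own. Each camera call takes 0.05 s, during which the arm holds its last target.

TASK

The crucibles in the dryer with the round dial thermometer are dry: first press that dryer's stop button right down, then hook a fingertip behind the upturned lip of its tray and draw the tray out smoothly, as far as it will go, so that they can cool. Do not grip the lip, do not take up or tip the crucibles, and leave the other dryer and the things on the bench as they are.

Things in the scene. Friction and masses are not known exactly. Their poses are not given: they have to be found in the camera images.
- dial_dryer: Low grey fixed dryer, 220 mm wide (y), 270 deep, deck top at 140 mm. Origin on the bench under the middle of its front face; x to its back (yaw within 0.15 rad), y left seen from the robot, z up. On the deck ROUND DIAL THERMOMETER, 72 mm across, centre x 125, y 40 mm, 14 mm high; vent stub 20 mm high near the back; stop button. Two dryers side by side, either one left, else alike.
- dial_dryer_tray (a joint): How far this dryer's tray is out, m: 0 shut, 0.120 at its end stop; 0 to 0.012 at the start. It slides along the dryer's -x, towards the robot, stays where left, takes 2 N plus 6 N per m/s. Grey tray front: 204 mm wide, 46 high, top at 123 mm, front surface 8 mm before the dryer's front face when shut.
- dial_dryer_lip (a point): Top middle of the back face (towards the dryer) of the tray's upturned steel lip, 117 mm above the bench, 58 mm before the dryer's front face when shut; moves with the tray. Lip 6 mm thick, 150 mm long across, 34 mm high over the floor (at 83 mm) of an open trough for gloved fingers, 50 mm wide between lip and tray front.
- dial_dryer_pan (a point): Middle of this tray's pan floor (225 mm deep, 180 wide inside, rim 15 mm high), 83 mm above the bench; moves with the tray, axes as the dryer's.
- dial_dryer_stop_top (a point): Middle of the top of the stop button's black cap, 30 mm across, in a round dark housing on the deck, 42 mm behind the front face, 62 mm to the -y side (right seen from the robot). Pressed straight down.
- dial_dryer_stop (a joint): How far the stop button is pressed, m: 0 up, 0.006 fully down, which takes 5 N; springs back when let go.
- dial_dryer_crucible0: Loose white porcelain crucible, 42 mm across, 30 mm high, 35 g, on the -y (right) half of this dryer's tray, 45 to 75 mm behind the dryer's front face at the start, hidden under the deck until drawn out. Origin at the centre of its underside, z up.
- dial_dryer_crucible1: Loose white porcelain crucible, 42 mm across, 30 mm high, 35 g, on the +y (left) half of this dryer's tray, 45 to 75 mm behind the dryer's front face at the start, hidden under the deck until drawn out. Origin at the centre of its underside, z up.
- panel_dryer: Low grey fixed dryer, 220 mm wide (y), 270 deep, deck top at 140 mm. Origin on the bench under the middle of its front face; x to its back (yaw within 0.15 rad), y left seen from the robot, z up. On the deck OBLONG BLACK INDICATOR, 58 x 96 mm, centre x 125, y 35 mm, 14 mm high; vent stub 20 mm high near the back; stop button. Two dryers side by side, either one left, else alike.
- panel_dryer_tray (a joint): How far this dryer's tray is out, m: 0 shut, 0.120 at its end stop; 0 to 0.012 at the start. It slides along the dryer's -x, towards the robot, stays where left, takes 2 N plus 6 N per m/s. Grey tray front: 204 mm wide, 46 high, top at 123 mm, front surface 8 mm before the dryer's front face when shut.
- panel_dryer_lip (a point): Top middle of the back face (towards the dryer) of the tray's upturned steel lip, 117 mm above the bench, 58 mm before the dryer's front face when shut; moves with the tray. Lip 6 mm thick, 150 mm long across, 34 mm high over the floor (at 83 mm) of an open trough for gloved fingers, 50 mm wide between lip and tray front.
- panel_dryer_pan (a point): Middle of this tray's pan floor (225 mm deep, 180 wide inside, rim 15 mm high), 83 mm above the bench; moves with the tray, axes as the dryer's.
- panel_dryer_stop_top (a point): Middle of the top of the stop button's black cap, 30 mm across, in a round dark housing on the deck, 42 mm behind the front face, 62 mm to the -y side (right seen from the robot). Pressed straight down.
- panel_dryer_stop (a joint): How far the stop button is pressed, m: 0 up, 0.006 fully down, which takes 5 N; springs back when let go.
- panel_dryer_crucible0: Loose white porcelain crucible, 42 mm across, 30 mm high, 35 g, on the -y (right) half of this dryer's tray, 45 to 75 mm behind the dryer's front face at the start, hidden under the deck until drawn out. Origin at the centre of its underside, z up.
- panel_dryer_crucible1: Loose white porcelain crucible, 42 mm across, 30 mm high, 35 g, on the +y (left) half of this dryer's tray, 45 to 75 mm behind the dryer's front face at the start, hidden under the deck until drawn out. Origin at the centre of its underside, z up.
- weighing_bottle: Bystander: glass jar with white lid, 40 mm across, 55 mm high, standing on the bench in front of the gap between the dryers. Origin at the centre of its underside.
- big_crucible: Bystander: larger white crucible, 52 mm across, 42 mm high, on the bench left of the dryers. Origin at the centre of its underside.
- tongs: Bystander: steel crucible tongs lying flat, 240 mm long, 90 mm over the finger loops, right of the dryers. Origin on the bench near the pivot, x towards the jaws.

How it is judged:
By the outcome, as a careful person would: the job done as asked, in the order asked, and still so for the second after the job is handed in, with the robot touching nothing.
It also fails if it takes over 45 s, if anything falls off the work surface, if the arm or the gripper's body presses on something with over 40 N, if the wrist force passes 120 N, or if a joint passes its speed limit or range.

## Working session

There is one attempt and no reset: what is moved stays moved. The work goes in short steps, Python scripts to look and compute and a tool call to move; the robot and the scene stay as the last step left them, time stands still between calls to the robot, and variables do not carry over. Pictures are saved under pics/ and viewed, and the job is handed in when it is done.

Besides the shell and the picture viewer there is one more tool, called after "Request:" in YAML: its name, and indented under it one key for each argument. drive_tool: Moves the arm, as the interface text tells. Its arguments: {"type":"object","properties":{"deltas":{"type":"array"},"hand":{"type":"number"},"squeeze":{"type":"number"}},"required":["deltas"]}

```bash
mkdir -p pics
python3 - <<'E'
from station import manip
import cv2,numpy as np
s=manip.sense(); print({k:np.round(v,3) for k,v in s.items()})
for n in("top","side"):
    d=manip.snapshot(n); cv2.imwrite(f"pics/{n}0.png",d["frame"][:,:,::-1]); np.savez(f"{n}0.npz",**d)
    print(n,d["fx"],d["cx"],d["cy"],np.round(-d["R"].T@d["t"],3),np.round(d["R"],3))
E
```

```text
{'t': np.float64(0.0), 'q': array([-1.495,  0.528,  1.434,  0.   ,  1.181, -0.179]), 'qd': array([ 0.   ,  0.002,  0.   , -0.002, -0.   , -0.001]), 'tau': array([ 0.0000e+00, -4.4235e+01, -1.7803e+01, -0.0000e+00,  9.0000e-03,
       -0.0000e+00]), 'tcp_pos': array([ 0.157, -0.604,  0.23 ]), 'tool_rot': array([ 0.992,  0.127,  0.   , -0.001]), 'force': array([-0.065,  1.079,  0.579]), 'ft_torque': array([-0.003,  0.045,  0.013]), 'finger_gap': np.float64(1.0)}
top 392.23849737474626 261.14463414393254 191.9648288187594 [ 0.39  -0.034  1.265] [[-0.    -1.    -0.026]
 [-0.984  0.005 -0.181]
 [ 0.181  0.025 -0.983]]
side 364.5431077244037 255.6902428772899 191.77838265110833 [0.172 0.506 0.814] [[-0.788 -0.616 -0.014]
 [-0.44   0.578 -0.688]
 [ 0.432 -0.536 -0.726]]
```

View pics/top0.png

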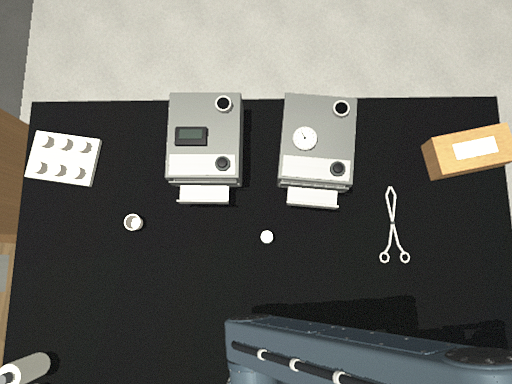

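View pics/side0.png

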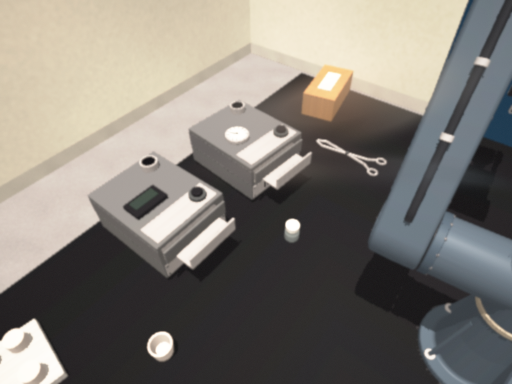

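The dial dryer is the right one in the top view: dial at about (305,138), button (338,168), tray lip at row ~205. The panel dryer is on the left, and the weighing bottle is at (267,237). I'll measure the dial dryer in detail next.

```bash
cat > h.py <<'E'
import numpy as np,cv2
def load(f): return dict(np.load(f))
def pt(d,u,v,z=None):
    r=np.array([(u-d["cx"])/d["fx"],(v-d["cy"])/d["fy"],1.]); c=-d["R"].T@d["t"]; w=d["R"].T@r
    k=(z-c[2])/w[2] if z is not None else d["depth"][int(round(v)),int(round(u))]
    return c+k*w
def proj(d,X):
    p=d["R"]@X+d["t"]; return np.array([d["fx"]*p[0]/p[2]+d["cx"],d["fy"]*p[1]/p[2]+d["cy"]])
E
python3 - <<'E'
from h import *
d=load("top0.npz"); im=d["frame"][:,:,::-1]
cv2.imwrite("pics/c1.png",cv2.resize(im[88:213,270:365],None,fx=6,fy=4.7*6/4.7*0.78,interpolation=cv2.INTER_CUBIC))
s=load("side0.npz"); cv2.imwrite("pics/c2.png",cv2.resize(s["frame"][95:205,180:320,::-1],None,fx=5,fy=5,interpolation=cv2.INTER_CUBIC))
# height map slice
vv,uu=np.mgrid[0:384,0:512]
r=np.stack([(uu-d["cx"])/d["fx"],(vv-d["cy"])/d["fy"],np.ones(uu.shape)],-1)*d["depth"][...,None]
W=(r-d["t"])@d["R"]; np.save("W.npy",W)
for u in (300,315,330):
    print(u); 
    for v in range(178,214): print(v,np.round(W[v,u],3),d["frame"][v,u])
# deck mask
m=((abs(W[...,2]-.14)<.006)&(uu>260)&(uu<375)&(vv<215)).astype(np.uint8)
c=max(cv2.findContours(m,0,1)[0],key=cv2.contourArea); P=np.array([pt(d,*p[0],.14)[:2] for p in c],np.float32)
R=cv2.minAreaRect(P); print(R,cv2.boxPoints(R))
E
```

```text
300
178 [ 0.637 -0.119  0.14 ] [200 201 190]
179 [ 0.635 -0.119  0.139] [177 179 172]
180 [ 0.634 -0.12   0.13 ] [105 107 102]
181 [ 0.641 -0.124  0.081] [123 121 115]
182 [ 0.637 -0.123  0.084] [138 136 129]
183 [ 0.626 -0.12   0.122] [164 166 157]
184 [ 0.624 -0.121  0.118] [158 158 151]
185 [ 0.622 -0.121  0.111] [88 89 86]
186 [ 0.622 -0.122  0.099] [52 54 51]
187 [ 0.622 -0.123  0.084] [199 197 186]
188 [ 0.618 -0.123  0.084] [255 255 254]
189 [ 0.616 -0.123  0.079] [255 255 253]
190 [ 0.613 -0.123  0.083] [253 253 250]
191 [ 0.609 -0.123  0.087] [253 252 249]
192 [ 0.606 -0.123  0.085] [253 252 249]
193 [ 0.39  -0.034  1.265] [253 253 249]
194 [ 0.6   -0.123  0.084] [252 251 248]
195 [ 0.598 -0.123  0.08 ] [252 251 247]
196 [ 0.594 -0.123  0.083] [252 251 247]
197 [ 0.591 -0.123  0.08 ] [252 251 248]
198 [ 0.588 -0.123  0.081] [252 252 248]
199 [ 0.585 -0.123  0.083] [253 253 250]
200 [ 0.582 -0.123  0.08 ] [254 253 251]
201 [ 0.578 -0.122  0.085] [245 243 235]
202 [ 0.57  -0.12   0.119] [253 252 247]
203 [ 0.567 -0.12   0.116] [251 250 241]
204 [ 0.566 -0.121  0.105] [157 154 
[... 2770 characters left out ...]
51 251 246]
202 [ 0.575 -0.213  0.084] [251 250 245]
203 [ 0.571 -0.212  0.087] [252 251 248]
204 [ 0.563 -0.208  0.119] [243 242 233]
205 [ 0.561 -0.208  0.118] [253 251 246]
206 [ 0.558 -0.208  0.116] [238 236 225]
207 [ 0.557 -0.21   0.1  ] [121 118 110]
208 [ 0.568 -0.225 -0.001] [96 94 90]
209 [ 0.564 -0.224  0.004] [32 32 32]
210 [ 0.562 -0.225  0.   ] [16 15 18]
211 [ 0.558 -0.225 -0.   ] [19 17 14]
212 [ 0.556 -0.226 -0.006] [30 28 30]
213 [ 0.552 -0.224  0.002] [40 42 40]
((0.7621416449546814, -0.1753239929676056), (0.2192571461200714, 0.27120333909988403), 84.48920440673828) [[ 0.6166387  -0.2714236 ]
 [ 0.88658863 -0.29746816]
 [ 0.90764457 -0.07922438]
 [ 0.63769466 -0.05317983]]
```

View pics/c1.png

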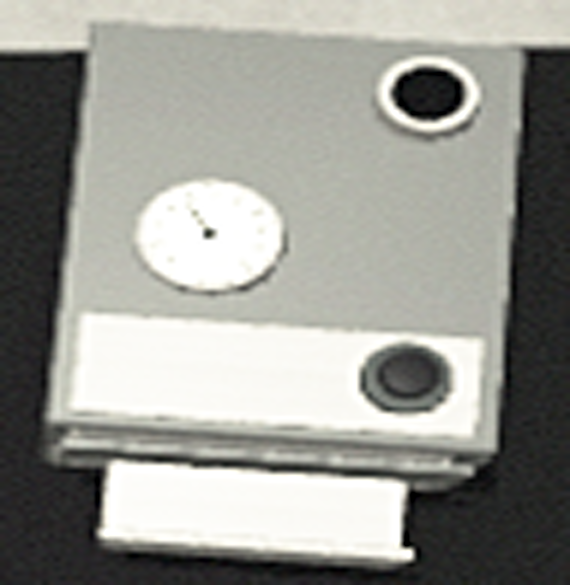

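View pics/c2.png

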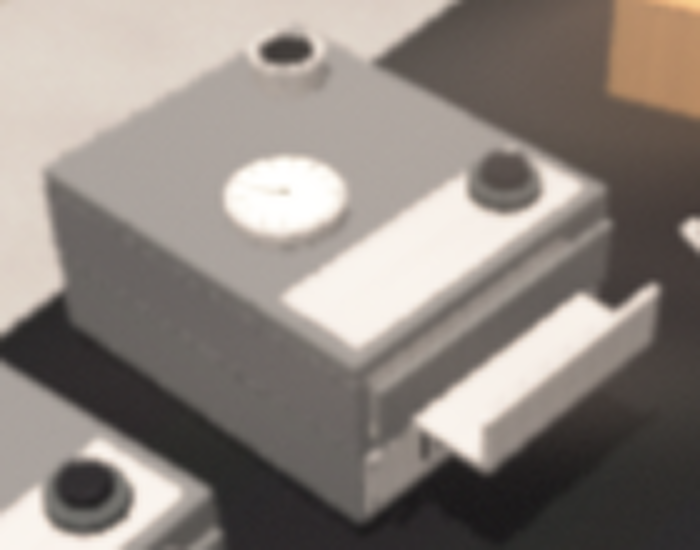

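```bash
cat >> h.py <<'E'
from scipy.spatial.transform import Rotation as Ro
def delta(s,X,yaw=None):
    R=Ro.from_quat(s["tool_rot"]).as_matrix(); y0=np.arctan2(R[1,0],R[0,0])
    return np.round(100*R.T@(np.array(X)-s["tcp_pos"]),2), None if yaw is None else round(-np.degrees(yaw-y0),2)
E
python3 - <<'E'
from h import *
from station import manip
d=load("top0.npz"); W=np.load("W.npy"); s_=load("side0.npz")
# button cap from depth/darkness
for v in (163,165,167,169,171): print(v,np.round(W[v,330:346:2,2],3), d["frame"][v,330:346:2,0])
m=np.zeros((384,512),np.uint8); sub=(d["frame"][158:180,326:350].max(-1)<130); m[158:180,326:350]=sub
c=max(cv2.findContours(m,0,1)[0],key=cv2.contourArea); e=cv2.minEnclosingCircle(c); print("housing",e,pt(d,*e[0],.15))
m=np.zeros((384,512),np.uint8); m[158:180,326:350]=(d["frame"][158:180,326:350].max(-1)<60)
c=max(cv2.findContours(m,0,1)[0],key=cv2.contourArea); e=cv2.minEnclosingCircle(c); print("cap",e,pt(d,*e[0],.158))
yaw=-.0962; ex=np.array([np.cos(yaw),np.sin(yaw)]); ey=np.array([-ex[1],ex[0]]); O=np.array([.6272,-.1623])
B=O+.042*ex-.062*ey; L=O-.058*ex; D=O+.125*ex+.04*ey; print("button",B,"lip",L,"dial",D)
m=np.zeros((384,512),np.uint8); m[122:152,288:322]=d["frame"][122:152,288:322].min(-1)>205
c=max(cv2.findContours(m,0,1)[0],key=cv2.contourArea); e=cv2.minEnclosingCircle(c); print("dial meas",pt(d,*e[0],.154))
# lip strip fit
msk=(abs(W[...,2]-.117)<.008)&(W[...,0]<.585)&(W[...,0]>.54)&(W[...,1]<-.05)&(W[...,1]>-.28)
q=W[msk][:,:2]; loc=(q-O)@np.array([ex,ey]).T; print("lip loc x",np.percentile(loc[:,0],[2,50,98]),"y",loc[:,1].min(),loc[:,1].max(),np.polyfit(loc[:,1],loc[:,0],1))
v,u=np.where(msk); print(W[160:176,330:346,2].max())
# side view check
for X in ((*B,.158),(*D,.154),(*L,.117)): print(proj(s_,np.array(X)),proj(d,np.array(X)))
print(delta(manip.sense(),(*B,.23),yaw))
E
```

```text
163 [0.138 0.15  0.154 0.163 0.16  0.164 0.152 0.139] [255 160 106  77  59  72 141 250]
165 [0.139 0.149 0.166 0.161 0.163 0.163 0.159 0.149] [235 108  55  63  57  50  69 173]
167 [0.15  0.152 0.162 0.161 0.165 0.16  0.162 0.155] [ 98 106  83  76  70  65  44 107]
169 [0.154 0.155 0.16  0.163 0.165 0.164 0.166 0.152] [ 73 114  75  90  79  66  48 107]
171 [0.14  0.149 0.152 0.158 0.162 0.164 0.149 0.152] [105 129  51  71  77  44  96 107]
housing ((337.0968933105469, 168.6085205078125), 7.489100456237793) [ 0.66256278 -0.22675945  0.15      ]
cap ((337.6428527832031, 167.92857360839844), 4.764985084533691) [ 0.66261184 -0.22701775  0.158     ]
button [ 0.6630506 -0.2280475] lip [ 0.56946817 -0.156729  ] dial [ 0.75546411 -0.13449141]
dial meas [ 0.75710747 -0.13381933  0.154     ]
lip loc x [-0.06503415 -0.06218055 -0.05845374] y -0.07506060041842798 0.07525481992314505 [-0.00051125 -0.06215096]
0.16694712742971374
[280.83207129 128.23935672] [337.9957169  167.77844825]
[236.75024748 133.29261275] [304.74008427 137.8104421 ]
[292.74193995 164.2646685 ] [312.53645887 202.12128862]
(array([ 58.44, -23.72,   0.11]), np.float64(20.05))
```

Request:
drive_tool:
  deltas: [2,-0.8,0,1,6,-2.4,0,3,11,-4.5,0,5,16,-6.5,0,8,21,-8.5,0,10,26,-10.5,0,12,31,-12.6,0,14,36,-14.6,0,16,41,-16.6,0,18,45,-18.3,0,20,48,-19.5,0,20,50,-20.3,0,20]
  hand: 0
  squeeze: 20

```text
t: 1.3
tcp_pos: [0.5926, -0.2789, 0.2305]
tool_rot: [0.999, -0.046, 0.0, -0.002]
force: [-1.0, -0.4, 0.7]
finger_gap: 0.001
```

Run:
```python
from h import *
from station import manip
s=manip.sense();print(s["tcp_pos"],s["force"],s["finger_gap"],s["t"]);print(delta(s,(.663,-.2275,.18),-.0962))
```

```text
[ 0.59262258 -0.27887546  0.23046649] [-0.98091746 -0.39194836  0.71074603] 0.001276284373578669 1.3
(array([ 6.54, -5.75,  5.07]), np.float64(0.25))
```

Request:
drive_tool:
  deltas: [1.5,-1.3,0,0,3.3,-2.9,0.5,0,5,-4.5,1.5,0,6.2,-5.5,3,0,6.5,-5.7,4.2,0,6.5,-5.75,5,0,6.5,-5.75,5.0,0,6.5,-5.75,5.0,0]

```text
t: 2.1
tcp_pos: [0.6619, -0.2284, 0.1805]
tool_rot: [0.999, -0.047, -0.0, -0.002]
force: [-0.2, -0.8, 0.0]
finger_gap: -0.001
```

Run:
```python
from h import *
from station import manip
s=manip.sense();print(s["tcp_pos"],s["force"],s["finger_gap"],s["t"]);print(delta(s,(.663,-.2275,.155),-.0962))
d=manip.snapshot("side"); cv2.imwrite("pics/s1.png",cv2.resize(d["frame"][60:205,180:340,::-1],None,fx=4,fy=4,interpolation=cv2.INTER_CUBIC))
```

```text
[ 0.66189542 -0.22835012  0.18048118] [-0.21200362 -0.77333554  0.00100412] -0.000795159089441336 2.1
(array([ 0.1 , -0.09,  2.55]), np.float64(0.18))
```

View pics/s1.png

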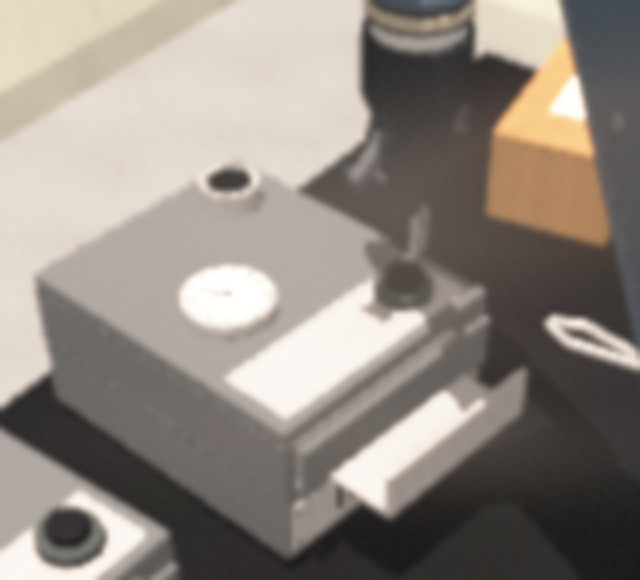

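The shut fingertip is just above the button (crop ~(400,265)). Next I press straight down.

Request:
drive_tool:
  deltas: [0.1,-0.1,0.8,0,0.1,-0.1,1.4,0,0.1,-0.1,1.7,0,0.1,-0.1,2.0,0,0.1,-0.1,2.2,0,0.1,-0.1,2.2,0]

```text
t: 2.75
tcp_pos: [0.663, -0.2275, 0.1592]
tool_rot: [0.999, -0.046, -0.0, -0.001]
force: [-2.7, 0.3, 3.0]
finger_gap: 0.001
```

Request:
drive_tool:
  deltas: [0,0,0.1,0,0,0,0.2,0,0,0,0.3,0,0,0,0.3,0,0,0,0.3,0]

```text
t: 3.25
tcp_pos: [0.663, -0.2275, 0.1565]
tool_rot: [0.999, -0.046, -0.0, -0.001]
force: [-3.4, -0.5, 4.9]
finger_gap: 0.001
```

Request:
drive_tool:
  deltas: [0,0,0.1,0,0,0,0.2,0,0,0,0.25,0,0,0,0.25,0,0,0,0.25,0]

```text
t: 3.75
tcp_pos: [0.6631, -0.2275, 0.156]
tool_rot: [0.999, -0.046, 0.0, -0.001]
force: [-4.5, 2.0, 12.3]
finger_gap: 0.004
```

Firm stop reached: 12 N with no further travel. Now I lift off and go above the trough.

Run:
```python
from h import *
from station import manip
s=manip.sense();print(s["force"])
O=np.array([.6272,-.1623]);ex=np.array([np.cos(-.0962),np.sin(-.0962)])
T=O-.036*ex;print(T,delta(s,(*T,.15),-.0962),delta(s,(*T,.092),-.0962))
```

```text
[-4.52925873  1.98775767 12.27336818]
[ 0.59136645 -0.15884214] (array([-7.78, -6.18,  0.61]), np.float64(0.2)) (array([-7.78, -6.16,  6.41]), np.float64(0.2))
```

Request:
drive_tool:
  deltas: [0,0,-1,0,0,0,-2.5,0,0,0,-4,0,-1.5,-1.2,-4.4,0,-3.5,-2.8,-4.4,0,-5.5,-4.4,-4.4,0,-7,-5.6,-4,0,-7.7,-6.1,-3,0,-7.8,-6.2,-1.5,0,-7.8,-6.2,0,0,-7.8,-6.2,0.6,0,-7.8,-6.2,0.6,0]

```text
t: 4.95
tcp_pos: [0.591, -0.1585, 0.1496]
tool_rot: [0.999, -0.046, -0.0, -0.001]
force: [-0.3, 1.4, 0.1]
finger_gap: -0.001
```

Run:
```python
from h import *
from station import manip
s=manip.sense();print(s["tcp_pos"],s["force"])
O=np.array([.6272,-.1623]);ex=np.array([np.cos(-.0962),np.sin(-.0962)])
T=O-.036*ex;print(T,delta(s,(*T,.092),-.0962))
for n in("side","top"):
  d=manip.snapshot(n); 
  if n=="side": cv2.imwrite("pics/s2.png",cv2.resize(d["frame"][60:205,180:340,::-1],None,fx=4,fy=4,interpolation=cv2.INTER_CUBIC))
  else: cv2.imwrite("pics/t2.png",d["frame"][:,:,::-1])
```

```text
[ 0.59099602 -0.15846703  0.14964361] [-0.28686875  1.3805776   0.07594732]
[ 0.59136645 -0.15884214] (array([0.04, 0.05, 5.76]), np.float64(0.19))
```

View pics/s2.png

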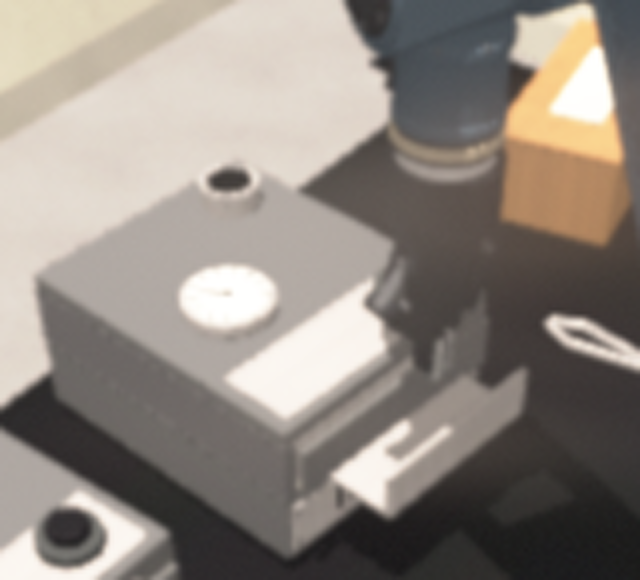

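View pics/t2.png

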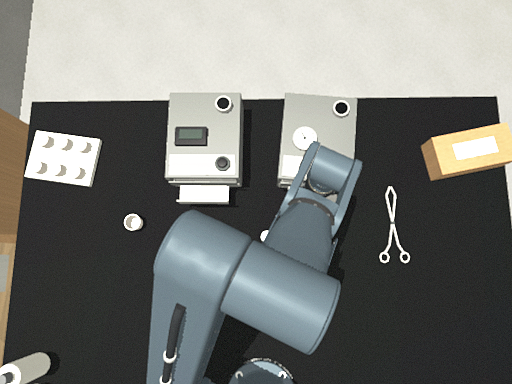

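The finger is over the trough, with its shadow on the trough floor at crop (400,440). I'll lower it into the trough now.

Request:
drive_tool:
  deltas: [0,0,1,0,0,0,2.2,0,0,0,3.4,0,0,0,4.4,0,0,0,5.2,0,0,0,5.6,0,0,0,5.6,0,0,0,5.6,0]

```text
t: 5.85
tcp_pos: [0.5921, -0.1589, 0.0949]
tool_rot: [0.999, -0.046, 0.001, -0.001]
force: [0.3, 0.3, -1.3]
finger_gap: 0.004
```

Run:
```python
from h import *
from station import manip
s=manip.sense();print(s["tcp_pos"],s["force"],s["tool_rot"])
R=Ro.from_quat(s["tool_rot"]).as_matrix();print("yaw",np.arctan2(R[1,0],R[0,0]))
d=manip.snapshot("side"); cv2.imwrite("pics/s3.png",cv2.resize(d["frame"][60:205,180:340,::-1],None,fx=4,fy=4,interpolation=cv2.INTER_CUBIC))
t=load("top0.npz"); print("bottle",pt(t,267,237,.055))
```

```text
[ 0.59211019 -0.15892518  0.0948651 ] [ 0.30191473  0.30259718 -1.25561016] [ 9.98923217e-01 -4.63771802e-02  1.02638320e-03 -7.13882590e-04]
yaw -0.09278922467387413
bottle [ 0.47143992 -0.02135514  0.055     ]
```

View pics/s3.png

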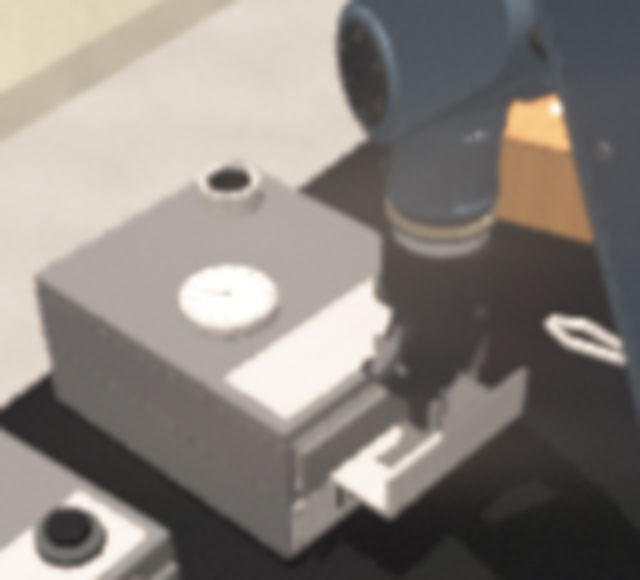

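The finger is inside the trough, touching nothing. I'll approach the lip gently.

Request:
drive_tool:
  deltas: [-0.2,0,0,0,-0.5,0,0,0,-0.8,0,0,0,-1.0,0,0,0,-1.15,0,0,0,-1.3,0,0,0,-1.45,0,0,0,-1.6,0,0,0,-1.8,0,0,0,-2.0,0,0,0,-2.15,0,0,0,-2.25,0,0,0]

```text
t: 7.1
tcp_pos: [0.5698, -0.1569, 0.0951]
tool_rot: [0.999, -0.046, 0.001, -0.001]
force: [2.8, 0.8, -0.3]
finger_gap: -0.005
```

Contact is made at about 2–3 N. I'll draw the tray with smooth ramps.

Request:
drive_tool:
  deltas: [-0.1,0,0,0,-0.3,0,0,0,-0.6,0,0,0,-1.0,0,0,0,-1.5,0,0,0,-2.0,0,0,0,-2.5,0,0,0,-3.0,0,0,0,-3.4,0,0,0,-3.7,0,0,0,-3.9,0,0,0,-4.0,0,0,0]

```text
t: 8.3
tcp_pos: [0.5298, -0.1532, 0.0951]
tool_rot: [0.999, -0.046, 0.001, -0.001]
force: [1.9, 1.6, 0.3]
finger_gap: -0.003
```

Run:
```python
from h import *
from station import manip
s=manip.sense();print(s["tcp_pos"],s["force"],s["tool_rot"])
d=manip.snapshot("side"); cv2.imwrite("pics/s4.png",cv2.resize(d["frame"][60:205,180:340,::-1],None,fx=4,fy=4,interpolation=cv2.INTER_CUBIC))
```

```text
[ 0.52979412 -0.15317086  0.09512528] [1.92025273 1.58897461 0.29068972] [ 9.98920600e-01 -4.64267792e-02  1.34960980e-03 -6.05828175e-04]
```

View pics/s4.png

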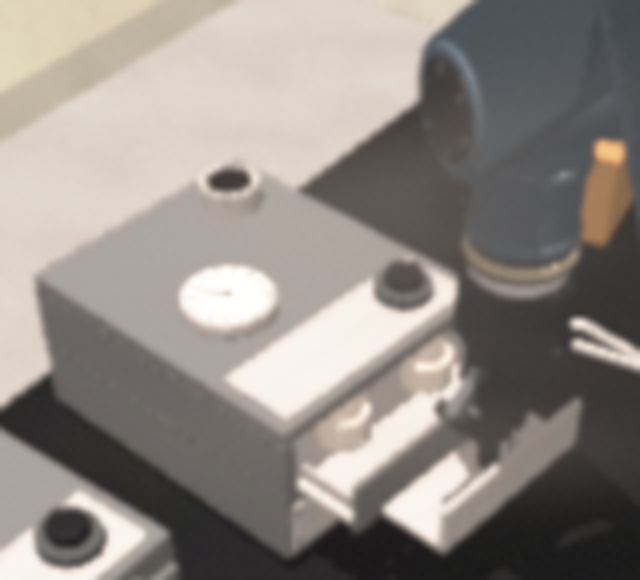

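The tray is about 50 mm out, with both crucibles upright at crop (340,430) and (430,365). I'll continue.

Request:
drive_tool:
  deltas: [-0.1,0,0,0,-0.3,0,0,0,-0.7,0,0,0,-1.2,0,0,0,-1.8,0,0,0,-2.4,0,0,0,-3.0,0,0,0,-3.6,0,0,0,-4.1,0,0,0,-4.5,0,0,0,-4.75,0,0,0,-4.9,0,0,0]

```text
t: 9.55
tcp_pos: [0.4806, -0.1486, 0.095]
tool_rot: [0.999, -0.046, 0.001, -0.001]
force: [1.8, 0.9, 0.9]
finger_gap: 0.005
```

Request:
drive_tool:
  deltas: [-0.1,0,0,0,-0.3,0,0,0,-0.5,0,0,0,-0.7,0,0,0,-0.9,0,0,0,-1.1,0,0,0,-1.3,0,0,0,-1.5,0,0,0,-1.65,0,0,0,-1.75,0,0,0,-1.8,0,0,0,-1.8,0,0,0]

```text
t: 10.75
tcp_pos: [0.4625, -0.1469, 0.0949]
tool_rot: [0.999, -0.046, 0.001, -0.001]
force: [1.1, 1.2, 1.2]
finger_gap: -0.001
```

Request:
drive_tool:
  deltas: [-0.1,0,0,0,-0.2,0,0,0,-0.3,0,0,0,-0.4,0,0,0,-0.5,0,0,0,-0.6,0,0,0,-0.6,0,0,0]

```text
t: 11.45
tcp_pos: [0.4621, -0.1472, 0.0952]
tool_rot: [0.999, -0.048, 0.007, 0.0]
force: [15.1, 6.6, -6.9]
finger_gap: 0.001
```

End stop reached (15 N, no further motion). I'll back off the lip and rise clear.

Request:
drive_tool:
  deltas: [0.3,0,0,0,0.7,0,0,0,1.2,0,0,0,1.3,0,0,0,1.3,0,-1,0,1.3,0,-2.5,0,1.3,0,-5,0,1.3,0,-8,0,1.3,0,-11,0,1.3,0,-14,0,1.3,0,-15,0,1.3,0,-15,0]

```text
t: 12.65
tcp_pos: [0.4734, -0.1486, 0.247]
tool_rot: [0.999, -0.048, 0.008, 0.001]
force: [0.2, -0.4, 0.3]
finger_gap: -0.0
```

Run:
```python
from h import *
from station import manip
s=manip.sense();print(s["tcp_pos"],s["force"],s["t"])
for n in("side","top"):
  d=manip.snapshot(n); cv2.imwrite(f"pics/{n}5.png",d["frame"][:,:,::-1])
  if n=="side": cv2.imwrite("pics/s5.png",cv2.resize(d["frame"][60:205,180:340,::-1],None,fx=4,fy=4,interpolation=cv2.INTER_CUBIC))
```

```text
[ 0.47337837 -0.14860681  0.24697574] [ 0.15756942 -0.38572081  0.26366083] 12.65
```

View pics/s5.png

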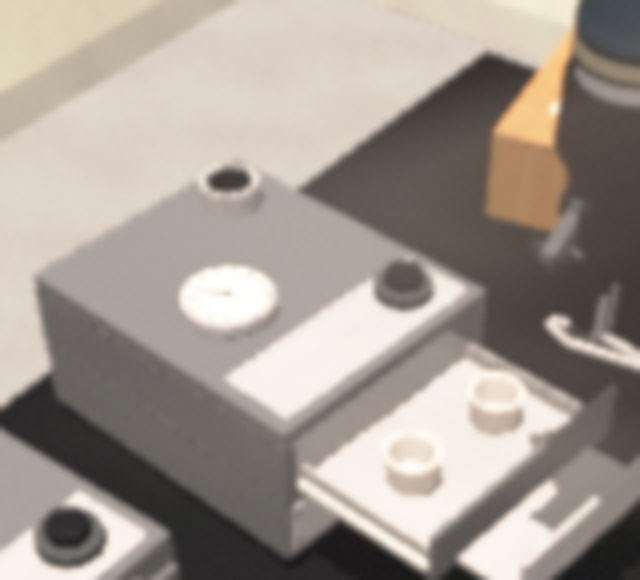

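View pics/top5.png

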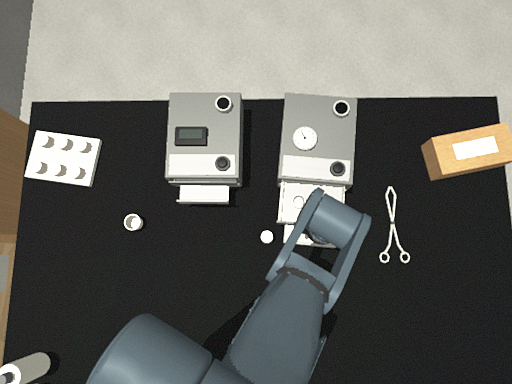

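Both crucibles stand upright in the drawn tray (side crop (412,462) and (495,402)). The bottle (267,237), tongs and big crucible are where they were. One check of how far the tray is out, then I hand in.

Run:
```python
from h import *
from station import manip
d=manip.snapshot("side")
vv,uu=np.mgrid[0:384,0:512]
r=np.stack([(uu-d["cx"])/d["fx"],(vv-d["cy"])/d["fy"],np.ones(uu.shape)],-1)*d["depth"][...,None]
W=(r-d["t"])@d["R"]
yaw=-.0962; ex=np.array([np.cos(yaw),np.sin(yaw)]); ey=np.array([-ex[1],ex[0]]); O=np.array([.6272,-.1623])
L=(W[...,:2]-O)@np.array([ex,ey]).T
m=(abs(W[...,2]-.117)<.004)&(L[...,0]<-.15)&(L[...,0]>-.21)&(abs(L[...,1])<.07)
print(m.sum(),np.percentile(L[m][:,0],[5,25,50,75,95]))
m=(abs(W[...,2]-.120)<.003)&(L[...,0]<-.08)&(L[...,0]>-.15)&(abs(L[...,1])<.09)
print("front",m.sum(),np.percentile(L[m][:,0],[5,50,95]))
```

```text
111 [-0.18245251 -0.18167191 -0.18040187 -0.17841033 -0.1768159 ]
front 109 [-0.12650484 -0.12476409 -0.12044962]
```

```bash
python3 -c "
from station import manip
print(manip.sign_off())"
```

```text
the job is handed in; nothing more can be done
None
```

I pressed the stop button on the dial dryer (the right-hand one), then drew its tray out to the end stop and handed the job in. The whole job took about 13 s.

- **Stop button:** I pressed it with the shut fingertips. It went down about 6–7 mm and stopped firmly at 12 N, then I let go.
- **Tray:** I hooked the shut fingertips behind the lip without gripping it and drew the tray smoothly at about 2 N. At the end it stopped dead at 15 N.
- **Last checks:**
  - The side camera's depth puts the lip and tray front about 116–120 mm out. This is up to a few mm short of 120 and roughly within the camera's error, so I took the firm stop as the sign that it was fully out.
  - Both crucibles stand upright in the tray.
  - The other dryer, bottle, big crucible and tongs look unmoved by eye.
  - The robot is clear and touching nothing; the force reading is about zero.

No check failed. The only disagreement was that small shortfall in the depth reading.

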